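# Hang the inspection mirror and hold it at the angle that shows the target

### The job

Lift the blue-framed inspection mirror out of its slotted stand, hook it over the rail at the green band with the mirror face towards the bench camera, and slide it along the rail, staying hooked, until its hook is centred on the yellow band. Then tilt it about the rail, its lower edge swinging away from the camera, until the bench camera's lens would see the red ball reflected in the middle of the mirror: that is when the point halfway between lens and ball lies straight out in front of the middle of the glass. Finish while still gripping the mirror hanger, hooked on the rail at that angle, keeping it still; leave the other things on the worktop where they are.

Things in the scene. Friction and masses are not known exactly. Their poses are not given: they have to be found in the camera images.
- mirror_hanger: Loose mirror hanger, about 0.16 kg. Origin: centre of its hook, on the rail's axis when hooked on. Axes: z up, x normal to the plate, y along the hook; the mirror faces -x. Hook: downward-open channel 15 mm wide, 24 mm long (y), inner top 6 mm above the origin, cheeks to 16 mm below it. Starts upright in its stand, origin 100 mm above the worktop. Swings freely on the rail unless gripped.
- grip_point (a point): On the mirror hanger: middle of its black grip block, 50 mm above the origin. The block is 14 mm (x) by 30 mm (y), from 22 to 74 mm above the origin; the hook below it is 30 mm (x) by 24 mm. Grip here from above, fingers closing along the hanger's x; the fingertips then stay clear of the rail.
- mirror_centre (a point): On the mirror hanger: middle of the glass (66 mm wide, 46 mm high), 18.5 mm to -x and 64 mm below the origin; axes as the hanger's. The blue frame is 6 mm thick, its middle plane at x -15 mm, 74 mm wide, from 38 to 90 mm below the origin.
- mirror_stand: Fixed grey stand, 80x104 mm, 40 mm high, with an upright slot 8 mm wide (x) and 78 mm long (y), open at the top only, floor 10 mm above the worktop. Origin: centre of the underside. The mirror plate stands 30 mm deep in the slot: draw it straight up 60 mm or more.
- rail_mid (a point): Middle of the axis of the fixed steel rail: a horizontal bar 12 mm in diameter, 400 mm long between two posts, its axis 175 mm above the worktop. Axes: y along the bar, z up, -x towards the side where the camera stands. The rail as a whole may stand turned by some degrees.
- green_band: Green band painted round the rail, 44 mm long, where the hanger is to be hooked on. Origin: its middle, on the rail's axis, 130 mm from the rail's middle towards rail +y (the robot's left). It has no thickness that matters.
- yellow_band: Yellow band painted round the rail, 44 mm long: the mark to slide to. Origin: its middle, on the rail's axis; axes as the rail's. It lies 0 to 110 mm from the rail's middle towards rail -y. It has no thickness that matters.
- lens (a point): Middle of the front of the lens of the white bench camera (34x30x30 mm box) on a crossbar on a fixed column with a round foot of 60 mm, on the robot's side of the rail, across from the yellow band. Column 100 mm high; the crossbar, about 120 mm wide with camera and ball, stands at a different height each time.
- red_ball (a point): Centre of the red ball, 22 mm in diameter, on the other end of the crossbar from the lens, 72 mm from it at the same height.
- aim (a point): The point halfway between lens and red ball (nothing there to touch). The angle is right when this point lies on the line straight out from the middle of the mirror glass (along mirror -x), that is, at z = 0 of point mirror_centre's axes.
- tube_rack_white: White plastic test-tube rack, 120x226x80 mm; a bystander, leave it alone. Origin: centre of its underside.
- bottle_100: Small clear bottle with blue cap, 58 mm wide, 116 mm high; a bystander, leave it alone. Origin: centre of its underside.
- beaker_glass: Glass beaker, 106 mm wide, 118 mm high; a bystander, leave it alone. Origin: centre of its underside.
- conical_flask: Conical flask with stopper, 64 mm wide, 106 mm high; a bystander, leave it alone. Origin: centre of its underside.
- timer: White clockwork bench timer with red knob, 66 mm high; a bystander, leave it alone. Origin: centre of its underside.
- jar_yellow: Tall jar with yellow lid, 61 mm wide, 116 mm high; a bystander, leave it alone. Origin: centre of its underside.
- marker: Felt marker, lying, 134 mm long; a bystander, leave it alone. Origin: centre of its underside.
- amber_small: Brown glass bottle, 83 mm wide, 162 mm high; a bystander, leave it alone. Origin: centre of its underside.
- jar_blue_1: Brown sample jar with blue lid, 40 mm wide, 55 mm high, under the rail; a bystander, leave it alone. Origin: centre of its underside.

How it is judged:
On the way, in this order (a step that is already met when the one before it is completed fails the run):
1. the hanger is hooked on the rail at the green band, mirror towards the camera side (x of mirror_hanger in the frame of rail_mid between -0.006 and 0.006 m and z of mirror_hanger in the frame of rail_mid between -0.006 and 0.006 m and angle between mirror_hanger's own z axis and vertical below 0.7 rad and y of mirror_hanger in the frame of green_band between -0.03 and 0.03 m and x of aim in the frame of mirror_centre below -0.05 m and angle between the x axis of mirror_hanger and the x axis of rail_mid, either way round below 0.6 rad), for 0.2 s.
2. still hooked, it slides along between the bands (x of mirror_hanger in the frame of rail_mid between -0.006 and 0.006 m and z of mirror_hanger in the frame of rail_mid between -0.006 and 0.006 m and angle between mirror_hanger's own z axis and vertical below 0.7 rad and y of mirror_hanger in the frame of yellow_band between 0.04 and 0.09 m), for 0.05 s.
3. still hooked, it has come to the yellow band (x of mirror_hanger in the frame of rail_mid between -0.006 and 0.006 m and z of mirror_hanger in the frame of rail_mid between -0.006 and 0.006 m and angle between mirror_hanger's own z axis and vertical below 0.7 rad and y of mirror_hanger in the frame of yellow_band between -0.012 and 0.012 m), for 0.2 s.
At the end, for the whole second after the job is handed in: Hook centre within 6 mm of the rail's axis across and in height and within 12 mm of the middle of the yellow band; the point halfway between lens and ball within 10 mm above or below the line straight out from the middle of the glass; gripped with over 1 N; still (all of step 3 and contact force between the fingers and mirror_hanger above 1 N and z of aim in the frame of mirror_centre between -0.01 and 0.01 m and x of aim in the frame of mirror_centre below -0.05 m and angular speed of mirror_hanger below 0.15 rad/s and linear speed of mirror_hanger below 0.03 m/s); the arm keeps its last pose, push and grip.
It fails at once if a bystander (rack, bottle, beaker, flask, timer, jar or marker) is moved more than 25 mm (distance of any of tube_rack_white, bottle_100, beaker_glass, conical_flask, timer, jar_yellow, marker, amber_small, jar_blue_1 from where it was at the start of the episode above 0.025 m).
It also fails if it takes over 42 s, if anything falls off the work surface, if the arm or the gripper's body presses on something with over 40 N, if the wrist force passes 120 N, or if a joint passes its speed limit or range.

### The arm

A 7-joint arm with a two-finger parallel gripper is mounted at the origin on a cart in front of the work surface, level with it; the furniture and walls round the work are solid. World frame = base frame: x ahead of the robot, y to its left, z up, the work surface at z = 0. Lengths are in m, angles in rad, forces in N, time in s.
With the tool pointing down it reaches from about 0.4 to 0.875 m from the base axis. Payload 6.5 kg.
Tool frame: the origin (TCP) lies midway between the tips of the shut fingers; the grasp point (between the pads) lies 19 mm behind it (pinch_z is the distance from the TCP to the grasp point, in m); z points along the fingers, y is the line along which they close (so a half turn about z gives the same grasp; the last joint's range is limited). The gripper opens to 85 mm and grips with 20 to 120 N. Pads are 22 mm wide; open, the fingers measure 114 mm over their backs; the gripper's body (76 mm by 85 mm) begins 54 mm behind the grasp point. The pads swing forward as they close: fully open they stand 13 mm farther back than shut.
Start: joints at [-1.233, 0.536, -0.004, 1.538, 0.003, 1.067, -0.071], TCP at [0.255, 0.598, 0.231] pointing down, gripper open.
Joint ranges: [-2.7, 2.7], [-0.37, 2.16], [-1.27, 1.26], [0.24, 2.4], [-1.31, 4.45], [0.19, 1.91], [-2.76, 2.76]. Speed limits (rad/s): [2.39, 2.39, 3.14, 3.14, 3.14, 3.14, 3.14].

### API

Orientations are given as a unit quaternion [x, y, z, w].
In Python, from plant import goto, line_to, goto_joints, grip, sleep, inverse_kinematics, observe, get_image, calibration, MotionError, sign_off, spot_in, cut_out, landmark_of, pinch_z gives the robot as it stands. Calls block until the motion is done:
- goto(position, orientation): joint-space move of the TCP to a pose.
- line_to(position, ori=None, vel=0.15, stop_force=None): straight line of the TCP; ori=None keeps the orientation; vel is the mean speed in m/s. With stop_force (N) it stops when the force on the tool has changed by that much, and returns True; else False.
- goto_joints(angles): joint-space move.
- grip(opening, newtons=None): opening from 0.0 (shut) to 1.0 (fully open); newtons is the grip in N (None keeps the last); returns when the fingers have stopped.
- sleep(seconds).
- inverse_kinematics(position, orientation): joint angles nearest the present ones, or None.
- observe(): the state.
- get_image(name): name is "side" or "top" or "wrist"; returns the picture (384x512x3 uint8, red, green, blue); there is no depth.
- calibration(name): a dict with "fx", "fy", "cx", "cy" (pixels), "R" (3x3) and "t" (3): a world point X has camera coordinates R X + t; the wrist camera has in their place "mount" (4x4, takes a point from camera to tool coordinates, whose origin is the TCP and whose axes are the flange's). Camera axes: x right, y down, z forward; pixel columns grow to the right and rows downward; lengths in m; the calibration is good to about 2 mm. The wrist camera is an equidistant fisheye: a pixel r from the principal point sees the ray r / f radians off the axis. A picture is of the moment at which its call begins: read the wrist's pose just before it. calibration takes no time and is no camera call.
A pose or a line that the arm cannot do raises MotionError and nothing moves.
- sign_off(): hands the job in; it is judged then, once.
Trained networks look in the newest picture that a camera, given by its name, has taken for a name from the list of things; names that differ only in an ending like _2 or _b are one class to them, and where a whole thing is asked for, a point or a joint stands for the part that bears it (a point fixed in the world has none). Each returns a list of dicts, best first, with "p" (0 to 1); they miss things now and then, are a little off and sometimes report something else, mostly with a low value. They report only what shows in the picture. A call takes as long as a camera call.
- spot_in(camera, query): "pixel" ([column, row] in pixels, amid what is visible of it).
- cut_out(camera, query): "pixels" (384x512 bool, what is visible of it) and "pixel" ([column, row] in pixels, amid what is visible of it).
- landmark_of(camera, query): "pixel" ([column, row] in pixels: a listed point, or the origin of a listed thing).
The state is a dict: "time_s": time; "q": joint angles; "qd": joint speeds; "joint_torque": joint torques, N m; "ee_pos": TCP position; "orientation": TCP orientation; "wrist_force": force on the tool from outside, world axes, zero at the start; "moment": the same for the moment, N m; "finger_gap": opening from 0.0 (shut) to 1.0 (fully open); "gripper_force": force on a finger pad.
Only numpy, scipy, OpenCV 4.12 (cv2) and the standard library are available. Lean on these libraries where they do the work, as an engineer would, in place of code of your own. Each camera call takes 0.05 s, during which the arm holds its last target. There are 200 camera calls.

## Working session

There is one attempt and no reset: what is moved stays moved. The work goes in short steps, each a Python script; the robot and the scene stay as the last script left them, time stands still between calls to the robot, and variables do not carry over. Pictures are saved under pics/ and viewed, at most 10 in all, crops included, and the job is handed in when it is done.

```bash
ls; mkdir -p pics; cat > h.py <<'E'
import numpy as np, cv2
from plant import *
from scipy.spatial.transform import Rotation as Rn
def save(cam,name):
    im=get_image(cam); cv2.imwrite('pics/'+name,im[:,:,::-1]); return im
def ray(cam,px,obs=None):
    c=calibration(cam)
    u=(px[0]-c['cx'])/c['fx']; v=(px[1]-c['cy'])/c['fy']
    if cam!='wrist':
        R=np.array(c['R']);t=np.array(c['t']); d=R.T@np.array([u,v,1.]); return -R.T@t, d/np.linalg.norm(d)
    r=np.hypot(u,v); d=np.array([u/r*np.sin(r),v/r*np.sin(r),np.cos(r)]) if r>1e-9 else np.array([0,0,1.])
    M=np.array(c['mount']); Rt=Rn.from_quat(obs['orientation']).as_matrix()
    return Rt@M[:3,3]+np.array(obs['ee_pos']), Rt@M[:3,:3]@d
def atz(cam,px,z,obs=None):
    o,d=ray(cam,px,obs); return o+d*(z-o[2])/d[2]
def tri(rays):
    A=np.zeros((3,3));b=np.zeros(3)
    for o,d in rays:
        P=np.eye(3)-np.outer(d,d);A+=P;b+=P@o
    x=np.linalg.solve(A,b); return x,[round(float(np.linalg.norm((np.eye(3)-np.outer(d,d))@(x-o))),4) for o,d in rays]
E
python3 - <<'E'
from h import *
np.set_printoptions(precision=4,suppress=True)
o=observe(); print(o['time_s'],o['ee_pos'],o['orientation'])
for c in ['side','top','wrist']:
    save(c,c+'0.png'); print(c,{k:np.round(v,3).tolist() for k,v in calibration(c).items()})
R={}
for n in ['grip_point','mirror_centre','mirror_hanger','mirror_stand','rail_mid','green_band','yellow_band','lens','red_ball','jar_blue_1','amber_small','jar_yellow','bottle_100','beaker_glass','conical_flask','timer','tube_rack_white']:
    rs=[]
    for c in ['side','top']:
        l=landmark_of(c,n)
        if l: 
            print(n,c,np.round(l[0]['pixel'],1),round(l[0]['p'],2)); rs.append(ray(c,l[0]['pixel']))
    if len(rs)==2: print('   ',*tri(rs))
print(observe()['time_s'])
E
```

```text
pics
0.0 [0.2552 0.5971 0.2304] [ 0.2005  0.9797 -0.0009 -0.0001]
side {'fx': 445.046, 'fy': 445.046, 'cx': 254.4, 'cy': 196.859, 'R': [[0.924, -0.382, -0.01], [-0.185, -0.424, -0.887], [0.334, 0.821, -0.462]], 't': [-0.519, 0.293, 1.502]}
top {'fx': 482.587, 'fy': 482.587, 'cx': 249.923, 'cy': 197.552, 'R': [[-0.074, -0.997, -0.004], [-0.929, 0.07, -0.364], [0.363, -0.023, -0.931]], 't': [0.154, 0.586, 1.731]}
wrist {'fx': 297.319, 'fy': 297.319, 'cx': 256.305, 'cy': 190.663, 'mount': [[-0.0, -0.963, -0.271, 0.068], [1.0, -0.0, 0.0, -0.001], [-0.0, -0.271, 0.963, -0.143], [0.0, 0.0, 0.0, 1.0]]}
grip_point side [199.8 189.4] 0.54
grip_point top [208.8 236.6] 0.58
    [0.4392 0.2705 0.1448] [0.0032, 0.0032]
mirror_centre side [200.  212.1] 0.59
mirror_centre top [209.2 252.6] 0.48
    [0.4225 0.2785 0.0334] [0.0093, 0.0093]
mirror_hanger side [199.2 199.2] 0.41
mirror_hanger top [355.2 241.9] 0.65
    [ 0.318  -0.2033  0.3566] [0.0073, 0.0073]
mirror_stand side [198.1 224. ] 0.82
mirror_stand top [210.3 253.6] 0.86
    [ 0.4213  0.279  -0.0197] [0.0016, 0.0016]
rail_mid side [257.1 21
[... 676 characters left out ...]

amber_small top [209.1 240.8] 0.73
    [0.5575 0.2545 0.0536] [0.1023, 0.1023]
jar_yellow side [310.1 234.7] 0.65
jar_yellow top [274.3 158.8] 0.67
    [ 0.8017 -0.0074 -0.0008] [0.0039, 0.0039]
bottle_100 side [257.1 215. ] 0.15
bottle_100 top [359.3 241.2] 0.84
    [ 0.4082 -0.2531  0.2818] [0.0602, 0.0602]
beaker_glass top [157.2 238.9] 0.55
conical_flask side [302.  242.6] 0.61
conical_flask top [285.8 172.1] 0.54
    [ 0.7396 -0.0498  0.0019] [0.0006, 0.0006]
timer side [233.8 194.2] 0.54
timer top [173.4 207.6] 0.66
    [0.6233 0.4151 0.0118] [0.0081, 0.0081]
tube_rack_white side [188.6 181.2] 0.65
tube_rack_white top [119.  240.4] 0.66
    [0.4832 0.6284 0.0188] [0.0084, 0.0084]
1.85
```

```bash
python3 - <<'E'
import cv2
for c,(x0,y0,x1,y1) in {'side':(140,140,340,290),'top':(140,140,396,300)}.items():
    im=cv2.imread(f'pics/{c}0.png')[y0:y1,x0:x1]
    s=800/(x1-x0) if c=='top' else 4
    cv2.imwrite(f'pics/{c}0c.png',cv2.resize(im,None,fx=s,fy=s,interpolation=cv2.INTER_CUBIC))
E
```

```text
(no output)
```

View pics/side0c.png

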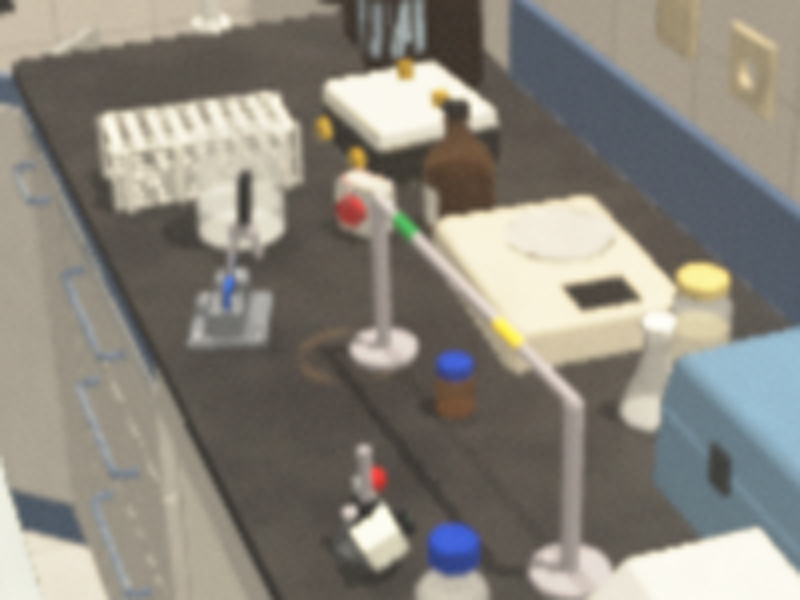

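View pics/top0c.png

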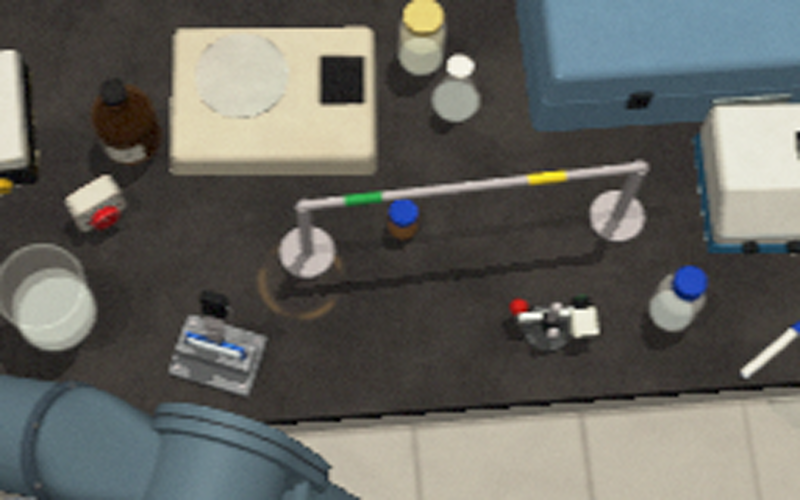

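The side crop shows the hanger in its stand, with the black block near (245,200) and the blue edge at (228,290). The hook lies on the +x side of the plate, so the mirror faces the robot. The top crop shows the rail from (303,206) to (642,166), green at (363,199), yellow at (547,178), and the ball at (519,307). Next I'll refine these by colour and look from the wrist.

```bash
cat >> h.py <<'E'
def blob(im,lo,hi,near,rad=25):
    h=cv2.cvtColor(im,cv2.COLOR_RGB2HSV); m=cv2.inRange(h,np.array(lo),np.array(hi))
    yy,xx=np.mgrid[:im.shape[0],:im.shape[1]]; m[(xx-near[0])**2+(yy-near[1])**2>rad**2]=0
    n,lab,st,ce=cv2.connectedComponentsWithStats(m)
    if n<2: return None
    k=1+np.argmax(st[1:,4]); return ce[k],st[k]
def down(yaw,flip=1):
    # tool z down, tool y along world direction yaw (flip=-1: opposite)
    y=flip*np.array([np.cos(yaw),np.sin(yaw),0]); z=np.array([0,0,-1.]); return Rn.from_matrix(np.c_[np.cross(y,z),y,z])
E
python3 - <<'E'
from h import *
np.set_printoptions(precision=4,suppress=True)
ims={c:cv2.imread(f'pics/{c}0.png')[:,:,::-1].copy() for c in ['side','top']}
cols={'green':((45,90,40),(85,255,255)),'yellow':((20,130,100),(34,255,255)),'ball':((0,150,60),(6,255,255))}
near={'green':((241,196),(256,203)),'yellow':((267,223),(315,197)),'ball':((234.7,259.5),(306,238))}
P={}
for n in cols:
    rs=[]
    for c,nr in zip(['side','top'],near[n]):
        b=blob(ims[c],*cols[n],nr,12)
        if b is None: print(n,c,'none'); continue
        print(n,c,b[0],b[1]); rs.append(ray(c,b[0]))
    if len(rs)==2: P[n]=tri(rs); print('  ',*P[n])
for n,z in [('green',.175),('yellow',.175)]:
    print(n,[atz(c,blob(ims[c],*cols[n],nr,12)[0],z) for c,nr in zip(['side','top'],near[n])])
print('rail ends', atz('top',(237,205.9),.175),atz('top',(345.4,193.1),.175))
# slot ends: plate ends on top
print('plate', atz('top',(140+187/3.125,140+340/3.125),.062),atz('top',(140+245/3.125,140+355/3.125),.062))
for f in (1,-1):
    r=down(-0.2,f); print(f,inverse_kinematics([.44,.27,.33],r.as_quat()),inverse_kinematics([.56,-.1,.25],r.as_quat()))
E
```

```text
green side [240.8421 195.7368] [239 193   5   6  19]
green top [255.8667 203.1111] [250 201  12   5  45]
   [0.5466 0.091  0.1774] [0.0002, 0.0002]
yellow side [266.2273 222.7727] [263 220   7   7  22]
yellow top [314.5435 196.3261] [309 194  12   5  46]
   [ 0.5564 -0.1258  0.176 ] [0.0012, 0.0012]
ball side [234.3125 258.9375] [233 257   4   5  16]
ball top [305.52 237.56] [303 235   6   6  25]
   [ 0.4456 -0.0943  0.0365] [0.0018, 0.0018]
green [array([0.548 , 0.0954, 0.175 ]), array([0.5477, 0.0909, 0.175 ])]
yellow [array([ 0.5556, -0.1248,  0.175 ]), array([ 0.558 , -0.1262,  0.175 ])]
rail ends [0.542  0.1604 0.175 ] [ 0.5621 -0.2411  0.175 ]
plate [0.4225 0.3118 0.062 ] [0.3987 0.2429 0.062 ]
1 [-0.9721  0.2112  0.3957  1.787  -0.0882  1.1607 -0.7491] [-0.4102  0.4405  0.679   1.7693 -0.3152  1.043   0.1832]
-1 [-0.4619  0.2189 -0.2071  1.7587  0.0485  1.169   2.2584] [-0.6589  0.6007  1.097   1.7809 -0.5889  1.1326 -2.7097]
```

```bash
python3 - <<'E'
from h import *
np.set_printoptions(precision=4,suppress=True)
goto([.432,.275,.30],down(-0.33).as_quat())
o=observe(); save('wrist','w1.png'); print(o['time_s'],o['ee_pos'])
def proj(X):
    c=calibration('wrist');M=np.array(c['mount']);Rt=Rn.from_quat(o['orientation']).as_matrix()
    p=M[:3,:3].T@(Rt.T@(np.array(X)-o['ee_pos'])-M[:3,3]); th=np.arctan2(np.hypot(p[0],p[1]),p[2]); k=th/np.hypot(p[0],p[1]); return c['cx']+c['fx']*k*p[0],c['cy']+c['fy']*k*p[1]
for n,z in [('grip_point',.15),('mirror_hanger',.1),('mirror_stand',0),('mirror_centre',.036)]:
    l=landmark_of('wrist',n)
    for k in l[:1]: print(n,k['pixel'],k['p'],atz('wrist',k['pixel'],z,o),'expect px',proj([.43,.275,z]))
for n in ['lens','red_ball','yellow_band']:
    l=landmark_of('wrist',n)
    for k in l[:1]: print(n,k['pixel'],k['p'])
E
```

```text
3.25 [0.4315 0.2764 0.2998]
grip_point [266.2, 180.4] 0.93 [0.4402 0.2698 0.15  ] expect px (np.float64(255.0482250273192), np.float64(178.84174322483753))
mirror_hanger [257.6, 169.6] 0.71 [0.4324 0.2734 0.1   ] expect px (np.float64(255.2487207099746), np.float64(168.96884088292586))
mirror_stand [249.1, 155.6] 0.61 [0.4209 0.2783 0.    ] expect px (np.float64(255.51978607196435), np.float64(155.7139187815954))
mirror_centre [246.3, 163.6] 0.96 [0.4162 0.274  0.036 ] expect px (np.float64(255.43665174005312), np.float64(159.7565669105488))
lens [404.2, 356.4] 0.29
yellow_band [453.6, 265.4] 0.66
```

View pics/w1.png

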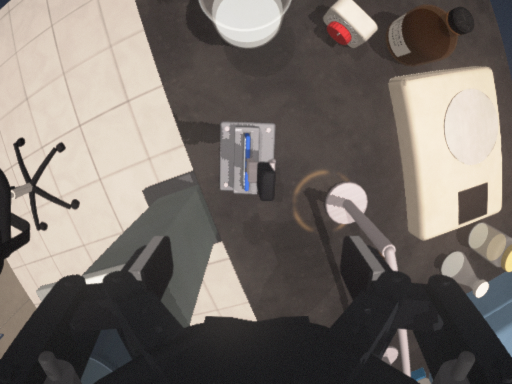

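The wrist picture shows the stand squared with the image (edges at columns 221 and 274), confirming yaw −0.33. The block is at about (266,180). Grasp and lift next.

```bash
python3 - <<'E'
from h import *
np.set_printoptions(precision=4,suppress=True)
q=down(-0.33).as_quat(); p=[.4386,.2705]
goto(p+[.26],q)
print(line_to(p+[.131],vel=.12,stop_force=15)); print(observe()['ee_pos'])
grip(0.0,50)
o=observe(); print(o['finger_gap'],o['gripper_force'],o['wrist_force'],o['ee_pos'])
line_to(p+[.25],vel=.1)
line_to(p+[.285],vel=.15)
o=observe(); print(o['time_s'],o['finger_gap'],o['gripper_force'],o['wrist_force'],o['ee_pos'])
# to above green, rail yaw
yaw=.046
goto([.546,.093,.285],down(yaw).as_quat())
sleep(.2)
o=observe(); print(o['time_s'],o['ee_pos'],o['orientation'],o['q']); save('wrist','w2.png')
for n in ['grip_point','mirror_hanger','green_band','rail_mid']:
    for k in landmark_of('wrist',n)[:1]: print(n,k['pixel'],k['p'],atz('wrist',k['pixel'],.175,o))
E
```

```text
False
[0.4391 0.2708 0.1317]
0.16007674106819 47.342622589821985 [-5.7863  0.948  11.4443] [0.4366 0.2714 0.1315]
7.5833 0.15943441041467693 49.52899754047394 [-0.4087 -0.3737 -2.8135] [0.4386 0.2706 0.2847]
8.625 [0.5455 0.0948 0.2847] [ 0.6897  0.7241 -0.     -0.0004] [-0.6145  0.3342  0.4597  1.7591 -0.1659  1.087  -0.0506]
grip_point [256.1, 256.3] 0.89 [0.5486 0.0267 0.175 ]
mirror_hanger [252.7, 218.8] 0.72 [0.5437 0.0652 0.175 ]
green_band [257.0, 191.2] 0.84 [0.5463 0.0914 0.175 ]
rail_mid [255.9, 304.9] 0.89 [ 0.5512 -0.0321  0.175 ]
```

View pics/w2.png

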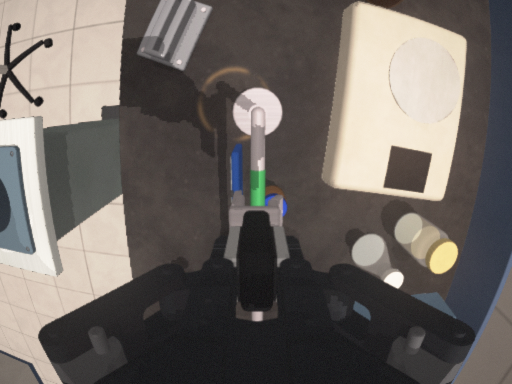

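Wrist view: hook spans columns about 231–281 at row 213 and the rail runs vertically at about column 258, parallel to the image. I'll check the edges numerically.

```bash
python3 - <<'E'
import cv2
im=cv2.imread('pics/w2.png')
c=cv2.resize(im[95:235,220:300],None,fx=4.2,fy=4.2,interpolation=cv2.INTER_CUBIC); cv2.imwrite('pics/w2c.png',c)
g=im.max(2)
for r in (130,145,160,180,190,200): print(r,list(g[r,244:272]))
for r in (210,215,219): print(r,list(g[r,224:290]))
E
```

```text
130 [np.uint8(224), np.uint8(226), np.uint8(227), np.uint8(227), np.uint8(228), np.uint8(227), np.uint8(220), np.uint8(142), np.uint8(139), np.uint8(146), np.uint8(152), np.uint8(154), np.uint8(159), np.uint8(165), np.uint8(163), np.uint8(159), np.uint8(157), np.uint8(153), np.uint8(148), np.uint8(142), np.uint8(165), np.uint8(219), np.uint8(232), np.uint8(233), np.uint8(234), np.uint8(233), np.uint8(233), np.uint8(230)]
145 [np.uint8(71), np.uint8(73), np.uint8(72), np.uint8(71), np.uint8(72), np.uint8(76), np.uint8(88), np.uint8(126), np.uint8(138), np.uint8(147), np.uint8(151), np.uint8(154), np.uint8(156), np.uint8(162), np.uint8(161), np.uint8(157), np.uint8(155), np.uint8(151), np.uint8(147), np.uint8(147), np.uint8(143), np.uint8(88), np.uint8(74), np.uint8(73), np.uint8(73), np.uint8(74), np.uint8(78), np.uint8(73)]
160 [np.uint8(71), np.uint8(73), np.uint8(68), np.uint8(69), np.uint8(70), np.uint8(74), np.uint8(88), np.uint8(129), np.uint8(139), np.uint8(147), np.uint8(151), np.uint8(154), np.uint8(159), np.uint8(178), np.uint8(219), np.uint8(224), np.uint8(220), np.uint8(22
[... 3579 characters left out ...]
np.uint8(145), np.uint8(131), np.uint8(59), np.uint8(36), np.uint8(29), np.uint8(30), np.uint8(30), np.uint8(30), np.uint8(35), np.uint8(28), np.uint8(31), np.uint8(33), np.uint8(33), np.uint8(30), np.uint8(34), np.uint8(28), np.uint8(31), np.uint8(34), np.uint8(33), np.uint8(32), np.uint8(30), np.uint8(33), np.uint8(33), np.uint8(30), np.uint8(31), np.uint8(32), np.uint8(28), np.uint8(41), np.uint8(88), np.uint8(141), np.uint8(145), np.uint8(147), np.uint8(147), np.uint8(148), np.uint8(146), np.uint8(146), np.uint8(141), np.uint8(138), np.uint8(143), np.uint8(162), np.uint8(162), np.uint8(131), np.uint8(85), np.uint8(79), np.uint8(77), np.uint8(75), np.uint8(78), np.uint8(76), np.uint8(78)]
```

View pics/w2c.png

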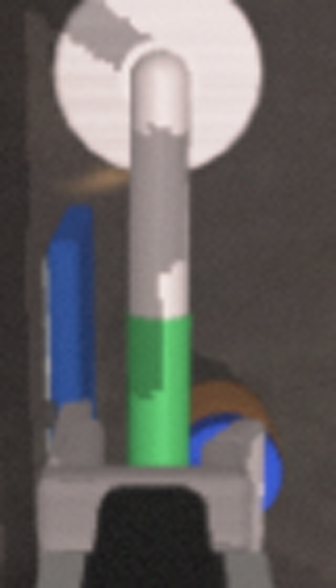

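Rail centre is at 257.9 and hook centre at 256, so the offset is about +1.4 mm across the rail. I'll correct and descend.

```bash
python3 - <<'E'
from h import *
np.set_printoptions(precision=4,suppress=True)
q=down(.046).as_quat()
line_to([.5475,.091,.24],vel=.1); sleep(.15)
o=observe(); print(o['ee_pos'],o['wrist_force'])
print(line_to([.5475,.091,.2040],vel=.04,stop_force=8))
o=observe(); print(o['time_s'],o['ee_pos'],o['wrist_force'],o['moment'],o['finger_gap'])
save('wrist','w3.png'); save('side','s3.png')
im=cv2.imread('pics/s3.png')[160:260,190:310]; cv2.imwrite('pics/s3c.png',cv2.resize(im,None,fx=5,fy=5,interpolation=cv2.INTER_CUBIC))
E
```

```text
[0.5481 0.0911 0.2408] [-0.3025  0.5198 -0.8505]
True
10.3917 [0.5472 0.091  0.2072] [-1.1566 -0.3323  5.4497] [ 0.0269  0.2407 -0.0266] 0.15709222890249222
```

View pics/s3c.png

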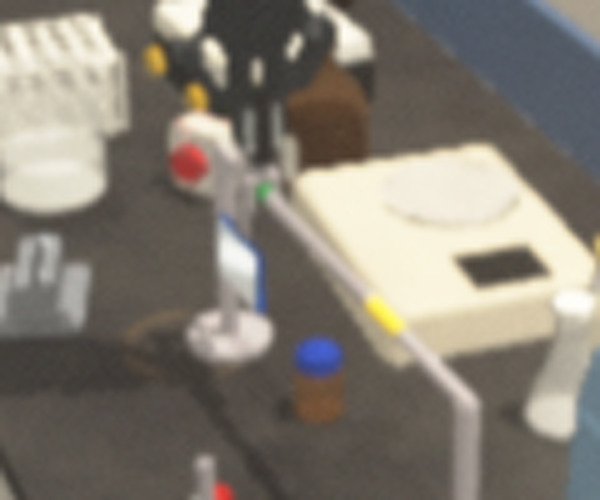

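View pics/w3.png

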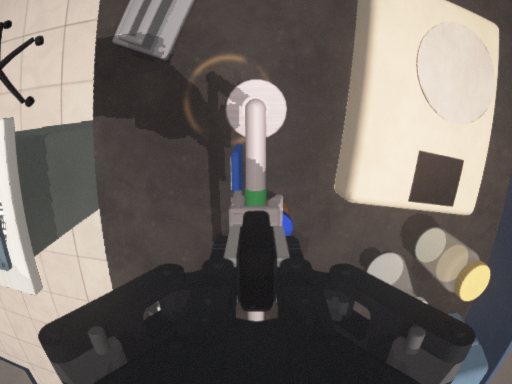

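The side view shows the mirror hanging at the rail with the glass towards the camera side. The green band sits right at the hook in both views, so it's seated (z 0.207). Now the slide, in segments.

```bash
python3 - <<'E'
from h import *
np.set_printoptions(precision=4,suppress=True)
o=observe(); x0,y0,_=o['ee_pos']; z=.2068; x=.5475
sleep(.25)
s=-.046; y=.091; off=0
for yn in np.linspace(.091,-.1255,6)[1:]:
    line_to([.5475+s*(yn-.091)+off,yn,z],vel=.06)
    o=observe(); f=np.array(o['wrist_force']); print(o['time_s'],o['ee_pos'],f,o['moment'],o['finger_gap'])
    if abs(f[0])>4: off+=np.clip(f[0]/4000,-.0015,.0015)
sleep(.2)
o=observe();print(o['ee_pos'],o['wrist_force'])
save('wrist','w4.png'); a=save('side','s4.png'); b=save('top','t4.png')
import cv2
w=cv2.imread('pics/w4.png')[90:310,190:320]
s_=cv2.imread('pics/s4.png')[180:290,210:310]; t=cv2.imread('pics/t4.png')[160:260,270:370]
out=np.hstack([cv2.resize(i,(k,500),interpolation=cv2.INTER_CUBIC) for i,k in ((w,200),(s_,300),(t,300))]); cv2.imwrite('pics/c4.png',out)
E
```

```text
11.6167 [0.55   0.0464 0.2072] [-0.4821  1.8434  5.228 ] [0.4504 0.0893 0.0125] 0.15964727966465536
12.4917 [0.5518 0.0032 0.2072] [0.072  2.8689 6.1949] [ 0.4647  0.1125 -0.0292] 0.15581668186838882
13.3667 [ 0.5537 -0.04    0.2072] [0.1717 2.3797 6.4705] [ 0.5753 -0.0066 -0.0225] 0.15645505029168694
14.2417 [ 0.5556 -0.0832  0.2072] [-0.2379  2.4906  6.0316] [ 0.596   0.0907 -0.0245] 0.15712364145960542
15.1167 [ 0.5574 -0.1264  0.2072] [0.3404 2.8179 6.681 ] [0.647  0.0379 0.0175] 0.15681306076430884
[ 0.5575 -0.1264  0.2072] [-0.0942  2.3262  6.8816]
```

View pics/c4.png

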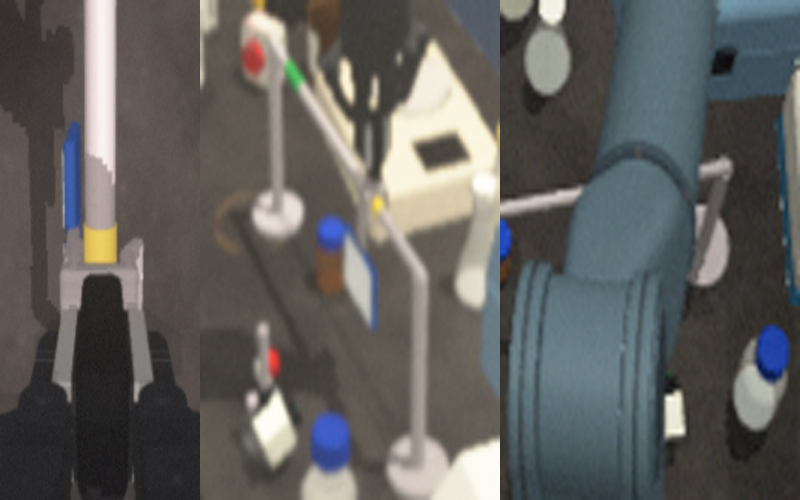

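The hook sits on the yellow band, with yellow visible just beyond it in the wrist and side crops, and the lateral force is near zero. Next I'll refine the aim and check tilt IK.

```bash
cat >> h.py <<'E'
YAW=.046; PIV=np.array([.5575,-.1255,.175])
XR=np.array([np.cos(YAW),np.sin(YAW),0]); YR=np.array([-np.sin(YAW),np.cos(YAW),0])
def tilt(th,r=.0318,dy=0):
    zh=-np.sin(th)*XR+np.cos(th)*np.array([0,0,1]); 
    return PIV+r*zh+dy*YR, (Rn.from_rotvec(-th*YR)*down(YAW)).as_quat()
E
python3 - <<'E'
from h import *
np.set_printoptions(precision=4,suppress=True)
o=observe()
print('yellow end',atz('wrist',(256.5,190),.181,o)[:2], 'hook edge px row 206.6 at z .18', atz('wrist',(256.5,206.6),.19,o))
ims={'side':cv2.imread('pics/s4.png')[:,:,::-1].copy(),'top':cv2.imread('pics/top0.png')[:,:,::-1].copy()}
bs=blob(ims['side'],(0,110,50),(9,255,255),(234.7,259.5),9); bt=blob(ims['top'],(0,110,50),(9,255,255),(306,238),9)
print(bs[0],bs[1],bt[0],bt[1],tri([ray('side',bs[0]),ray('top',bt[0])]))
print('box top centre (z~.05)',atz('top',(140+585/3.125,140+321/3.125),.05),atz('side',(140+379/4,140+538/4),.035))
for c in ['side']:
  get_image(c)
  for n in ['red_ball','lens']:
    for k in landmark_of(c,n)[:2]: print(n,k['pixel'],k['p'])
for th in (.1,.3,.5,.55):
    p,q=tilt(th); print(th,p,inverse_kinematics(p,q))
E
```

```text
yellow end [ 0.5567 -0.1056] hook edge px row 206.6 at z .18 [ 0.557  -0.1129  0.19  ]
[234.4091 259.2273] [233 256   4   7  22] [305.3793 237.4138] [303 235   6   6  29] (array([ 0.4463, -0.094 ,  0.035 ]), [0.0015, 0.0015])
box top centre (z~.05) [ 0.4133 -0.1721  0.05  ] [ 0.419  -0.1755  0.035 ]
lens [241.0, 272.2] 0.65
0.1 [ 0.5543 -0.1256  0.2066] [-0.2083  0.401   0.4631  1.8875 -0.2784  0.8128  0.4443]
0.3 [ 0.5481 -0.1259  0.2054] [-0.1582  0.2972  0.4092  2.0631 -0.3817  0.5435  0.566 ]
0.5 [ 0.5423 -0.1262  0.2029] [ 0.0502  0.2308  0.1982  2.2227 -0.7168  0.2715  0.9327]
0.55 [ 0.5409 -0.1263  0.2021] [ 0.1712  0.2248  0.0735  2.257  -0.9133  0.2071  1.1424]
```

```bash
python3 - <<'E'
from h import *
np.set_printoptions(precision=4,suppress=True)
T=.517
for th in np.linspace(0,T,11)[1:]:
    p,q=tilt(th)
    line_to(p,q,vel=.005)
    o=observe(); f=np.array(o['wrist_force']); a=-(Rn.from_quat(o['orientation'])*down(YAW).inv()).as_rotvec()@YR
    print(round(th,3),round(a,3),round(o['time_s'],2),o['ee_pos']-p,f,o['moment'],round(o['finger_gap'],3),round(np.abs(o['qd']).max(),2))
    if np.linalg.norm(f)>25: print('STOP'); break
sleep(.4); o=observe()
print(o['wrist_force'],o['gripper_force'],o['q'])
save('wrist','w5.png'); save('side','s5.png')
w=cv2.imread('pics/w5.png')[60:310,170:345]; s_=cv2.imread('pics/s5.png')[180:290,210:310]
cv2.imwrite('pics/c5.png',np.hstack([cv2.resize(w,(400,571),interpolation=cv2.INTER_CUBIC),cv2.resize(s_,(400,571),interpolation=cv2.INTER_CUBIC)]))
E
```

```text
0.052 0.052 16.08 [-0.0001 -0.0011  0.0005] [-0.0333  1.2584  7.1157] [0.3541 0.0543 0.0364] 0.158 0.01
0.103 0.104 16.56 [ 0.0002 -0.0011  0.0005] [-1.8125  1.6309  7.2186] [ 0.4107 -0.052   0.0313] 0.155 0.01
0.155 0.156 17.03 [ 0.0004 -0.0011  0.0007] [-0.4194  1.955   7.8732] [ 0.4265 -0.061   0.0633] 0.16 0.01
0.207 0.208 17.51 [ 0.0005 -0.0011  0.0007] [-1.4082  1.9842  7.2585] [ 0.3871 -0.0741  0.0978] 0.158 0.01
0.258 0.26 17.98 [ 0.0006 -0.0012  0.0008] [-1.1472  2.3159  8.7564] [0.3603 0.0092 0.0933] 0.155 0.0
0.31 0.312 18.46 [ 0.0006 -0.0013  0.0009] [-2.0489  1.1947 10.0583] [ 0.3969 -0.0205  0.1342] 0.16 0.01
0.362 0.364 18.93 [ 0.0005 -0.0014  0.0009] [-2.2287  0.6953 10.748 ] [0.3926 0.1008 0.1824] 0.156 0.01
0.414 0.415 19.41 [ 0.0005 -0.0014  0.0011] [-3.5749  2.4065 12.9605] [0.3598 0.0871 0.1976] 0.155 0.01
0.465 0.467 19.88 [ 0.0005 -0.0014  0.0011] [-4.3282  1.4539 13.5556] [0.3788 0.1436 0.1531] 0.159 0.01
0.517 0.519 20.36 [ 0.0004 -0.0015  0.0012] [-6.7023  2.2549 15.2681] [0.385  0.0982 0.2184] 0.156 0.01
[-6.389   0.7746 15.2738] 52.183690667152405 [ 0.1089  0.2264  0.1382  2.2324 -0.7536  0.2464  0.9761]
```

View pics/c5.png

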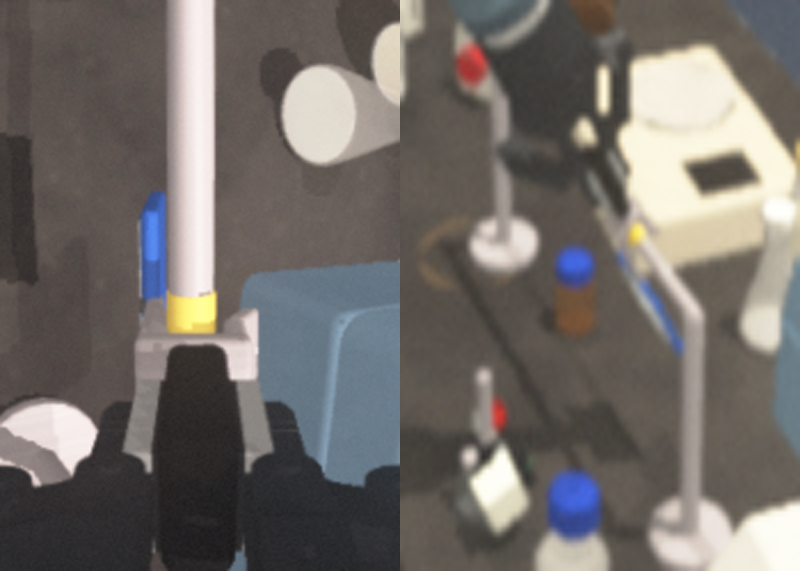

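The mirror is still hooked on the yellow band at a tilt of 0.519 rad. It's seated with a gentle push, a firm grip and no motion.

```bash
python3 - <<'E'
from h import *
print(sign_off())
E
```

```text
the job is handed in; nothing more can be done
None
```

I handed the job in at about 21 s: the mirror is still gripped and hooked on the yellow band, tilted 0.52 rad towards the aim point; no verdict came back, and I estimate the aim is within about 4 mm of the 10 mm allowed.

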